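# Unpack the label delivery at the banana packing bench

### The job

Take the delivery pile apart from the top down, small top reel first: put each of the three label reels flat onto the spindle stand whose round base is as wide as that reel, with the pin through its core. Then, when all the reels are on their stands, lay the flat cardboard carton from under them into the shallow tray, flat on the tray's floor, lengthwise along the tray and about in its middle. Do not disturb the hand of bananas or the bottle.

Things in the scene. Friction and masses are not known exactly. Their poses are not given: they have to be found in the camera images.
- wide_reel: The widest roll of fruit labels standing on its flat face: a plain white paper ring with a brown cardboard core, 64 mm outside diameter, 36 mm high, with a 24 mm hole right through along its axis. Starts on the carton; the small reel may stand on it. Origin: on the axis at the centre of its underside; z up. It may stand at any yaw.
- middle_reel: The middle-sized roll of fruit labels standing on its flat face: a plain white paper ring with a brown cardboard core, 49 mm outside diameter, 36 mm high, with a 24 mm hole right through along its axis. Starts on the carton beside the wide reel, their centres 80 mm apart along the carton's length; the small reel may stand on it. Origin: on the axis at the centre of its underside; z up. It may stand at any yaw.
- small_reel: The smallest roll of fruit labels standing on its flat face: a plain white paper ring with a brown cardboard core, 35 mm outside diameter, 30 mm high, with a 24 mm hole right through along its axis. Starts on top of either the wide or the middle reel. Origin: on the axis at the centre of its underside; z up. It may stand at any yaw.
- carton: Loose closed flat brown cardboard carton lying on the table under the reels, 160 mm long (its x), 66 mm wide (its y), 32 mm high, about 0.25 to 0.5 kg. Origin: centre of its underside; z up.
- wide_stand: Fixed spindle stand for the wide reel: a grey round base of 64 mm diameter (as wide as the wide reel) and 10 mm thick, with an upright steel pin of 8 mm diameter in its centre whose top is 36 mm above the table. Origin: on the pin's axis at table height; z up. A seated reel has its underside 10 mm above this origin, with the pin inside its hole.
- middle_stand: Fixed spindle stand for the middle reel: a grey round base of 49 mm diameter (as wide as the middle reel) and 10 mm thick, with an upright steel pin of 8 mm diameter in its centre whose top is 36 mm above the table. Origin: on the pin's axis at table height; z up. A seated reel has its underside 10 mm above this origin, with the pin inside its hole.
- small_stand: Fixed spindle stand for the small reel: a grey round base of 35 mm diameter (as wide as the small reel) and 10 mm thick, with an upright steel pin of 8 mm diameter in its centre whose top is 36 mm above the table. Origin: on the pin's axis at table height; z up. A seated reel has its underside 10 mm above this origin, with the pin inside its hole.
- tray: Fixed shallow open green plastic tray on the table, outside 210 mm long (its x) by 136 mm wide (its y), walls 5 mm thick and rising to 21 mm above the table, floor 5 mm thick. Origin: centre of its underside at table height; z up.
- bananas: Bystander: a loose hand of three green bananas lying on the table, about 200 mm by 105 mm, 32 mm high. Origin: its middle at table height.
- bottle: Bystander: a loose white bottle with a blue cap standing on the table, 60 mm diameter, 150 mm high. Origin: centre of its underside.

How it is judged:
By the outcome, as a careful person would: the job done as asked, in the order asked, and still so for the second after the job is handed in, with the robot touching nothing.
It also fails if it takes over 104 s, if anything falls off the work surface, if the arm or the gripper's body presses on something with over 40 N, if the wrist force passes 120 N, or if a joint passes its speed limit or range.

### The arm

A 6-joint arm with a two-finger parallel gripper is mounted at the origin on the work surface. World frame = base frame: x ahead of the robot, y to its left, z up, the work surface at z = 0. Lengths are in m, angles in rad, forces in N, time in s.
With the tool pointing down it reaches from about 0.375 to 0.975 m from the base axis. Payload 3.8 kg.
Tool frame: the origin (TCP) lies midway between the tips of the shut fingers; the grasp point (between the pads) lies 19 mm behind it; x points along the fingers, y is the direction in which the jaws open and shut, and the axes are right-handed (so a half turn about x gives the same grasp; the last joint's range is limited). The gripper opens to 88 mm and grips with 3 to 60 N. Pads are 18 mm wide; open, the fingers measure 123 mm over their backs; the gripper's body (75 mm by 187 mm) begins 45 mm behind the grasp point.
Start: joints at [-0.037, 0.264, 1.604, -0, 1.274, -0.037], TCP at [0.675, -0, 0.239] pointing down, gripper open.
Joint ranges: [-2.63, 2.63], [-0.94, 2.18], [0.31, 2.57], [-1.31, 4.45], [0, 2.66], [-2.55, 2.55]. Speed limits (rad/s): [2.57, 2.57, 3.14, 3.14, 3.14, 3.14].

### API

Orientations are given as a rotation vector (axis times angle).
In Python, from cell import manip, inverse_kinematics, cams, order gives the robot as it stands. Calls block until the motion is done:
- manip.move_pose(position, orientation): joint-space move of the TCP to a pose.
- manip.move_linear(position, rate=0.15, rot=None): straight line of the TCP; rot=None keeps the orientation; rate is the mean speed in m/s.
- manip.set_joints(angles): joint-space move.
- manip.set_gripper(opening, force=None): finger opening in m; force is the grip in N (None keeps the last); returns when the fingers have stopped.
- manip.dwell(seconds).
- inverse_kinematics(position, orientation): joint angles nearest the present ones, or None.
- manip.state(): the state.
- cams.capture(name): name is "scene" or "side" or "wrist"; returns a dict with "image" (400x640x3 uint8, blue, green, red), "z_map" (400x640 float32, m along the optical axis (not along the pixel's ray), 0 where there is no reading), "intrinsics" (3x3 intrinsics, pixels), "position" and "orientation" of the camera in the world; the wrist camera has in their place "T_tool_cam" (4x4, takes a point from camera to tool coordinates, whose origin is the TCP and whose axes are the tool frame's). Camera axes: x right, y down, z forward; pixel columns grow to the right and rows downward; lengths in m; the calibration is good to about 2 mm. A picture is of the moment at which its call begins: read the wrist's pose just before it.
A pose or a line that the arm cannot do raises manip.IKError and nothing moves.
- order.close_job(): hands the job in, once; it reports no verdict.
The state is a dict: "clock": time; "joint_pos": joint angles; "joint_velocities": joint speeds; "tau": joint torques, N m; "tool_pos": TCP position; "tcp_rot": TCP orientation; "contact_force": force on the tool from outside, world axes, zero at the start; "moment": the same for the moment, N m; "gripper_width": finger opening in m.
Only numpy, scipy, OpenCV 4.12 (cv2) and the standard library are available. Lean on these libraries where they do the work, as an engineer would, in place of code of your own. Each camera call takes 0.05 s, during which the arm holds its last target. There are 200 camera calls.

## Working session

There is one attempt and no reset: what is moved stays moved. The work goes in short steps, each a Python script; the robot and the scene stay as the last script left them, time stands still between calls to the robot, and variables do not carry over. Pictures are saved under pics/ and viewed, about 12 in all and at most 16, crops included, and the job is handed in when it is done.

```bash
ls; mkdir -p pics
python3 - <<'E'
from cell import manip, cams
import cv2, numpy as np, pickle
s=manip.state(); print(s['clock'],s['tool_pos'],s['tcp_rot'],s['gripper_width'])
for n in ("scene","side"):
    c=cams.capture(n); pickle.dump(c,open(n+'0.pkl','wb')); cv2.imwrite(f'pics/{n}0.png',c['image'])
    print(n,c['intrinsics'].tolist(),c['position'],c['orientation'],(c['z_map']>0).mean())
E
```

```text
pics
0.0 [6.74292866e-01 2.54864335e-05 2.37393908e-01] [ 1.2082492   1.21086546 -1.21081626] 0.08836073180085444
scene [[376.89971006152484, 0.0, 319.80201769024137], [0.0, 376.89971006152484, 203.82756634682534], [0.0, 0.0, 1.0]] [ 1.0609645  -0.29337557  0.57522726] [-2.01661796 -1.26147932  0.52529208] 0.996
side [[503.3578686847221, 0.0, 319.8081887360107], [0.0, 503.3578686847221, 196.76864581430434], [0.0, 0.0, 1.0]] [0.25115138 0.58211778 0.92086711] [-0.66815644  2.72104831 -0.96753334] 0.9959453125
```

View pics/scene0.png

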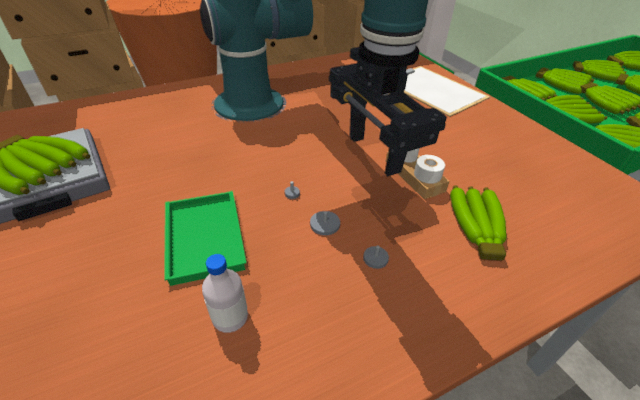

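View pics/side0.png

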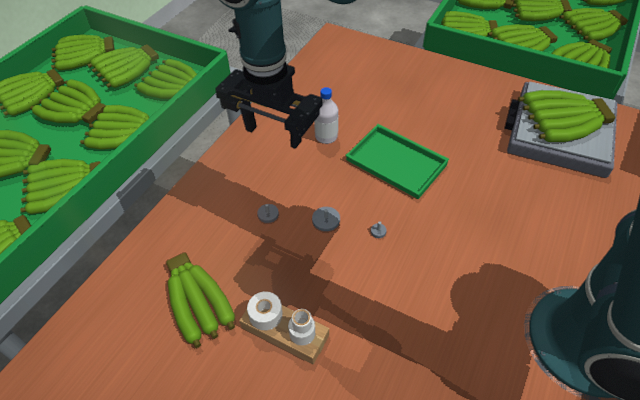

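The side view shows the small reel on the middle reel (302,320), the wide reel (264,310), both on the carton (285,335). The stands are small (378,230), wide (326,219) and middle (268,213), with the tray at (397,160), the bottle at (327,115) and the bananas at (198,300). Next I measure these.

```bash
cat > h.py <<'E'
import numpy as np, cv2, pickle
from scipy.spatial.transform import Rotation as R
def cloud(c, T=None):
    K=c['intrinsics']; z=c['z_map'].astype(float); v,u=np.mgrid[:400,:640]
    p=np.stack([(u-K[0,2])/K[0,0]*z,(v-K[1,2])/K[1,1]*z,z],-1)
    if T is None: T=np.eye(4); T[:3,:3]=R.from_rotvec(c['orientation']).as_matrix(); T[:3,3]=c['position']
    P=p@T[:3,:3].T+T[:3,3]; P[z==0]=np.nan
    return P
def plane(c,uv,h,T=None):
    K=c['intrinsics']
    if T is None: T=np.eye(4); T[:3,:3]=R.from_rotvec(c['orientation']).as_matrix(); T[:3,3]=c['position']
    uv=np.atleast_2d(uv).astype(float)
    d=np.c_[(uv[:,0]-K[0,2])/K[0,0],(uv[:,1]-K[1,2])/K[1,1],np.ones(len(uv))]@T[:3,:3].T
    return T[:3,3]+d*((h-T[2,3])/d[:,2])[:,None]
def circ(xy):
    m=xy.mean(0); A=np.c_[2*(xy-m),np.ones(len(xy))]
    s=np.linalg.lstsq(A,((xy-m)**2).sum(1),rcond=None)[0]
    return s[:2]+m, np.sqrt(s[2]+s[0]**2+s[1]**2)
E
python3 - <<'E'
from h import *
for n in ('side','scene'):
    c=pickle.load(open(n+'0.pkl','rb')); P=cloud(c); hsv=cv2.cvtColor(c['image'],cv2.COLOR_BGR2HSV)
    H,S,V=[hsv[...,i].astype(int) for i in range(3)]; Z=P[...,2]
    ws=(P[...,0]>.3)&(P[...,0]<1.0)&(abs(P[...,1])<.5)
    print(n,'table z',np.nanmedian(Z[ws&(H<14)&(S>150)&(Z<.02)]))
    def comps(m,name,mn=25,mx=9):
        k,l,st,ce=cv2.connectedComponentsWithStats(m.astype(np.uint8))
        for i in range(1,k):
            if st[i,4]<mn: continue
            q=P[l==i]; q=q[~np.isnan(q[:,0])]
            if not len(q): continue
            r=cv2.minAreaRect(q[:,:2].astype(np.float32)*1000)
            print(' ',name,ce[i].round(0),st[i,4],'med',np.median(q,0).round(3),'rect',np.round(r[0],0),np.round(r[1],0),round(r[2],1),'zmax',q[:,2].max().round(3))
    grey=ws&(S<70)&(V>60)&(V<175)&(Z<.05)&(Z>0.003)
    comps(grey,'grey')
    comps(ws&(H>60)&(H<85)&(S>150)&(Z<.04),'tray',200)
    comps(ws&(H>30)&(H<60)&(S>120)&(Z<.06)&(Z>.004),'banana',200)
    comps(ws&(S<60)&(V>150)&(Z>.05)&(Z<.12),'white')
    comps(ws&(abs(Z-.032)<.006)&(H<30)&(S<190),'cartontop',60)
    comps(ws&(abs(Z-.068)<.005),'z68'); comps(ws&(abs(Z-.098)<.005),'z98')
    comps(ws&(H>100)&(H<125)&(S>150),'cap')
E
```

```text
side table z 0.0020998747391823835
  grey [326. 135.] 280 med [ 0.685 -0.242  0.029] rect [ 689. -250.] [58. 27.] 34.4 zmax 0.05
  grey [268. 213.] 310 med [0.697 0.027 0.012] rect [698.  24.] [48. 47.] 38.2 zmax 0.042
  grey [326. 218.] 536 med [ 0.571 -0.02   0.012] rect [574. -23.] [61. 64.] 26.5 zmax 0.039
  grey [378. 230.] 180 med [ 0.453 -0.044  0.012] rect [454. -46.] [35. 32.] 74.5 zmax 0.04
  grey [264. 308.] 40 med [0.569 0.243 0.043] rect [567. 244.] [20.  6.] 37.8 zmax 0.05
  grey [269. 324.] 117 med [0.536 0.272 0.042] rect [546. 263.] [63. 29.] 49.2 zmax 0.05
  grey [303. 341.] 83 med [0.465 0.269 0.043] rect [470. 265.] [45. 16.] 36.8 zmax 0.05
  tray [397. 160.] 3883 med [ 0.497 -0.264  0.008] rect [ 500. -260.] [148. 209.] 79.9 zmax 0.029
  banana [197. 301.] 3279 med [0.696 0.285 0.031] rect [709. 281.] [103. 172.] 60.7 zmax 0.039
  white [329. 110.] 201 med [ 0.684 -0.255  0.105] rect [ 683. -260.] [49. 25.] 64.6 zmax 0.12
  white [334. 124.] 47 med [ 0.672 -0.259  0.062] rect [ 671. -262.] [26.  7.] 81.3 zmax 0.079
  white [264. 307.] 671 med [0.557 0.254 0.07 ] 
[... 1971 characters left out ...]
t [ 707. -282.] [47. 23.] 36.0 zmax 0.12
  cartontop [422. 176.] 419 med [0.57  0.232 0.032] rect [541. 249.] [116.  67.] 0.9 zmax 0.038
  cartontop [493. 249.] 83 med [0.791 0.226 0.027] rect [789. 227.] [39. 23.] 62.2 zmax 0.029
  cartontop [234. 318.] 113 med [ 0.724 -0.264  0.032] rect [ 718. -261.] [15. 52.] 17.4 zmax 0.038
  z68 [430. 163.] 378 med [0.561 0.247 0.068] rect [559. 248.] [62. 62.] 48.1 zmax 0.071
  z68 [227. 306.] 166 med [ 0.723 -0.27   0.068] rect [ 714. -269.] [60. 28.] 86.5 zmax 0.073
  z98 [222. 291.] 357 med [ 0.716 -0.271  0.098] rect [ 704. -268.] [58. 45.] 87.5 zmax 0.103
  cap [216. 264.] 336 med [ 0.703 -0.268  0.15 ] rect [ 698. -268.] [25. 26.] 9.3 zmax 0.152
```

Both views agree to about 3 mm, and the heights, diameters and the 80 mm spacing match the description. Now a wrist look from above the stands and one above the pile.

```bash
cat >> h.py <<'E'
def rot(deg):  # tool x down, jaws (tool y) at yaw deg
    a=np.radians(deg); x=np.array([0,0,-1.]); y=np.array([np.cos(a),np.sin(a),0])
    return R.from_matrix(np.c_[x,y,np.cross(x,y)]).as_rotvec()
def wrist(name):
    from cell import manip,cams
    s=manip.state(); c=cams.capture('wrist'); T=np.eye(4)
    T[:3,:3]=R.from_rotvec(s['tcp_rot']).as_matrix(); T[:3,3]=s['tool_pos']
    T=T@c['T_tool_cam']; cv2.imwrite(f'pics/{name}.png',c['image']); pickle.dump((c,T),open(name+'.pkl','wb')); return c,T,cloud(c,T)
E
python3 - <<'E'
from h import *
from cell import manip,inverse_kinematics
s=manip.state(); print(R.from_rotvec(s['tcp_rot']).as_matrix().round(2))
def go(p,deg):
    best=min((np.abs(q[5]),d) for d in (deg,deg+180) if (q:=inverse_kinematics(p,rot(d))) is not None)
    manip.move_pose(p,rot(best[1])); s=manip.state(); print(s['clock'],s['tool_pos'].round(4),s['joint_pos'].round(2),best)
def rep(P,c,zs,x,y):
    for z in zs:
        m=(abs(P[...,2]-z)<.004)&(P[...,0]>x[0])&(P[...,0]<x[1])&(P[...,1]>y[0])&(P[...,1]<y[1])
        k,l,st,ce=cv2.connectedComponentsWithStats(m.astype(np.uint8))
        for i in range(1,k):
            if st[i,4]<150: continue
            q=P[l==i]; r=cv2.minAreaRect(q[:,:2].astype(np.float32)*1000); cc,rr=cv2.minEnclosingCircle(q[:,:2].astype(np.float32)*1000)
            print(z,ce[i].round(),st[i,4],np.round(r[0],1),np.round(r[1],1),round(r[2],1),'circle',np.round(cc,1),round(rr,1),'z',np.median(q[:,2]).round(4))
go([.56,-.02,.30],90); c,T,P=wrist('w1'); print(T[:3,3].round(3)); rep(P,c,[.01],(.4,.8),(-.15,.15))
go([.52,.25,.32],90); c,T,P=wrist('w2'); rep(P,c,[.098,.068,.032],(.38,.66),(.15,.36))
a=cv2.imread('pics/w1.png');cv2.imwrite('pics/w12.png',cv2.resize(np.vstack([a,c['image']]),None,fx=.75,fy=.75))
E
```

```text
[[-0.  1. -0.]
 [ 0. -0. -1.]
 [-1. -0. -0.]]
1.4667 [ 0.56   -0.0199  0.2998] [-0.08  0.01  1.77 -0.    1.35  1.49] (np.float64(1.4906466220852828), 270)
[ 0.643 -0.019  0.446]
0.01 [279.  42.] 1315 [698.6  23.4] [47.8 47.5] 46.0 circle [698.5  23.5] 24.6 z 0.0102
0.01 [318. 145.] 1728 [573.2 -23.4] [62.7 62.8] 64.8 circle [573.  -23.5] 31.9 z 0.0105
0.01 [334. 226.] 373 [454.6 -47.4] [33.4 34.1] 79.8 circle [454.5 -47.6] 17.5 z 0.0106
3.7833 [0.5201 0.2498 0.3199] [ 0.4   0.04  1.71 -0.    1.39 -1.17] (np.float64(1.1658208847012528), 90)
0.098 [315. 129.] 417 [477.3 251.1] [33.6 33.9] 89.7 circle [477.7 250.9] 17.4 z 0.0983
0.068 [316. 124.] 505 [478.4 251.4] [47.1 47.9] 44.2 circle [478.4 251.4] 24.3 z 0.0681
0.068 [315. 190.] 1611 [558.2 251.5] [62.6 62.7] 66.3 circle [558.4 251.7] 32.0 z 0.0681
0.032 [315. 131.] 2425 [496.7 251.5] [116.6  66.1] 0.0 circle [497.3 251.8] 66.2 z 0.0323
0.032 [315. 126.] 222 [481.  251.8] [19.  22.2] 0.2 circle [479.3 251.6] 11.6 z 0.0326
0.032 [332. 237.] 414 [642.4 275.7] [23.8 52.4] 56.4 circle [639.9 272.1] 26.8 z 0.0308
0.032 [356. 243.] 205 [648.5 310.2] [22.4 29.4] 1.0 circle [650.3 309.3] 16.7 z 0.0305
```

View pics/w12.png

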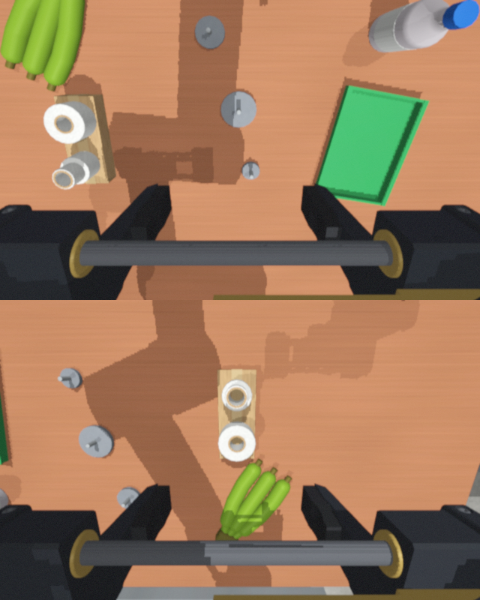

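The wrist views confirm the stands, the pile (carton yaw about 0°, centre about (0.518, 0.2515)) and the banana tips just beyond the wide reel's end of the carton. Small reel first.

```bash
cat >> h.py <<'E'
def pick(xy,z,force,up,yaw=90):
    from cell import manip
    manip.move_pose([*xy,max(z+.06,.13)],rot(yaw)); manip.move_linear([*xy,z],rate=.12)
    manip.set_gripper(0.0,force); w=manip.state()['gripper_width']
    manip.move_linear([*xy,up],rate=.15); s=manip.state()
    print('picked w',round(w,4),round(s['gripper_width'],4),'F',s['contact_force'].round(1),'t',round(s['clock'],1)); return s['gripper_width']
def above(xy,h,yaw=90):
    from cell import manip
    manip.move_pose([*xy,h],rot(yaw)); s=manip.state(); print('above',s['tool_pos'].round(4),s['joint_pos'].round(2),round(s['clock'],1))
def place(xy,z,opening,up):
    from cell import manip
    manip.move_linear([*xy,z],rate=.08); s=manip.state(); print('down F',s['contact_force'].round(1),s['tool_pos'].round(4))
    manip.set_gripper(opening); manip.move_linear([*xy,up],rate=.15); print('t',round(manip.state()['clock'],1))
def tops(P,z,xy,r=.05):
    m=(abs(P[...,2]-z)<.006)&(np.hypot(P[...,0]-xy[0],P[...,1]-xy[1])<r); q=P[m]
    if len(q)<30: print('no top',z,len(q)); return
    cc,rr=cv2.minEnclosingCircle(q[:,:2].astype(np.float32)*1000); print('top',z,len(q),np.round(cc,1),round(rr,1),'z',q[:,2].mean().round(4),q[:,2].std().round(4))
E
python3 - <<'E'
from h import *
from cell import manip
w=pick([.478,.2512],.072,20,.20)
if abs(w-.035)<.003:
    above([.4545,-.0475],.12); place([.4545,-.0475],.0155,.06,.22)
    above([.46,.12],.30); c,T,P=wrist('w3')
    tops(P,.040,[.4545,-.0475]); tops(P,.068,[.4783,.2515],.04); tops(P,.068,[.5583,.2515],.04)
E
```

```text
picked w 0.0344 0.0345 F [-0.4 -0.6  0. ] t 7.1
above [ 0.455  -0.047   0.1202] [-0.16 -0.04  2.18  0.    1.01 -1.73] 8.3
down F [0.4 0.4 0.4] [ 0.4551 -0.0476  0.0161]
t 11.8
above [0.4595 0.1195 0.2989] [ 0.2  -0.15  1.93 -0.    1.36 -1.37] 12.6
top 0.04 416 [454.4 -46.5] 17.5 z 0.0392 0.002
top 0.068 1024 [478.2 251.1] 24.4 z 0.0679 0.0014
top 0.068 1433 [557.8 251.8] 32.2 z 0.0678 0.0013
```

The small reel is seated (top 0.039, centred within 1 mm). Middle reel next, then the wide one, with a check between.

Run:
```python
from h import *
from cell import manip
def check(n,L):
    c,T,P=wrist(n)
    for l in L: tops(P,*l)
manip.set_gripper(.088)
w=pick([.4782,.2513],.040,20,.17)
assert abs(w-.049)<.003
M=[.6985,.0235]; above(M,.13); place(M,.0195,.075,.2)
above([.6,.12],.30); check('w4',[(.046,M,.045),(.068,[.558,.2515],.045)])
manip.set_gripper(.088)
w=pick([.558,.2516],.040,20,.17)
assert abs(w-.064)<.003
W=[.573,-.0235]; above(W,.13); place(W,.0195,.088,.2)
above([.52,.12],.33); check('w5',[(.046,M,.045),(.046,W,.045),(.040,[.4545,-.0475],.03)])
P=wrist('w5')[2]; m=(abs(P[...,2]-.032)<.004)&(P[...,0]>.4)&(P[...,0]<.615)&(P[...,1]>.19)&(P[...,1]<.31)
k,l,st,_=cv2.connectedComponentsWithStats(m.astype(np.uint8)); i=1+st[1:,4].argmax(); print(cv2.minAreaRect(P[l==i][:,:2].astype(np.float32)*1000))
m=(P[...,2]>.012)&(P[...,2]<.03)&(P[...,0]>.36)&(P[...,0]<.64)&(P[...,1]<-.15)&(P[...,1]>-.38); q=P[m]; print(len(q), len(q)and cv2.minAreaRect(q[:,:2].astype(np.float32)*1000))
```

```text
picked w 0.0473 0.0478 F [ 0.1  0.8 -1.1] t 16.7
above [0.6979 0.0247 0.13  ] [-0.    0.39  1.65  0.    1.11 -1.57] 17.9
down F [ 0.1 -0.2 -1.3] [0.6991 0.0235 0.0204]
t 21.4
above [0.6    0.1196 0.2989] [ 0.16  0.11  1.67 -0.    1.36 -1.41] 22.1
top 0.046 777 [699.1  24.6] 24.3 z 0.0457 0.0014
top 0.068 2203 [558.6 251.3] 31.9 z 0.0681 0.0012
picked w 0.0642 0.0641 F [-0.4 -0.4 -1.7] t 25.8
above [ 0.5732 -0.0227  0.13  ] [-0.08  0.17  1.93  0.    1.04 -1.65] 26.9
down F [ 0.  -0.4 -1. ] [ 0.5736 -0.0235  0.0202]
t 30.3
above [0.5197 0.1195 0.3285] [ 0.18 -0.05  1.78 -0.    1.41 -1.39] 31.1
top 0.046 623 [698.9  24.4] 24.5 z 0.0456 0.0014
top 0.046 1433 [573.2 -22.6] 31.9 z 0.0459 0.0013
top 0.04 401 [454.9 -46.7] 17.5 z 0.0394 0.002
((518.7711791992188, 251.4974365234375), (160.9205780029297, 66.64929962158203), 0.08502160012722015)
2162 ((499.96917724609375, -257.71771240234375), (138.5770721435547, 211.03634643554688), 79.61260986328125)
```

View pics/w5.png

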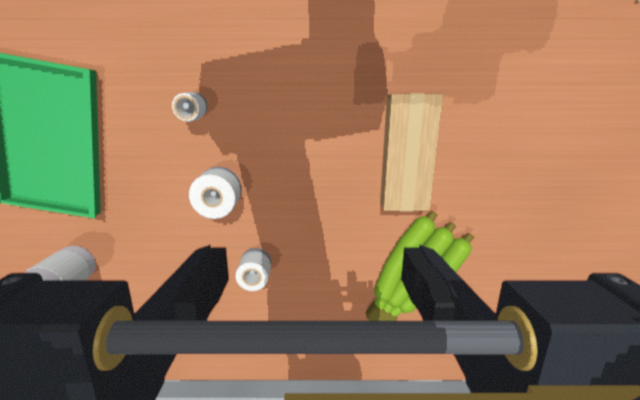

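All three reels sit on their stands with the pins visible in the cores: (188,106), (213,195) and (253,268). The carton is clear at (412,152). I'll measure the tray from the first wrist view, which saw it whole.

Run:
```python
from h import *
from cell import inverse_kinematics
c,T=pickle.load(open('w1.pkl','rb')); P=cloud(c,T)
def t(P,c,n):
    hsv=cv2.cvtColor(c['image'],cv2.COLOR_BGR2HSV); g=(hsv[...,0]>60)&(hsv[...,0]<85)&(hsv[...,1]>120)&(P[...,1]<-.1)&(P[...,0]>.35)&(P[...,0]<.7)&(P[...,1]>-.4)
    for nm,m in (('rim',g&(abs(P[...,2]-.021)<.0025)),('floor',g&(P[...,2]<.008)&(P[...,2]>.002))):
        m=cv2.morphologyEx(m.astype(np.uint8),cv2.MORPH_OPEN,np.ones((2,2)))>0
        q=P[m]; print(n,nm,len(q),cv2.minAreaRect(q[:,:2].astype(np.float32)*1000),np.median(q[:,2]))
t(P,c,'w1')
for n in('scene','side'):
    c=pickle.load(open(n+'0.pkl','rb')); t(cloud(c),c,n)
print(inverse_kinematics([.5,-.26,.013],rot(79.9)),inverse_kinematics([.5,-.26,.15],rot(79.9)))
```

```text
w1 rim 2408 ((547.7396850585938, -258.6209716796875), (323.63922119140625, 187.964599609375), 52.70904541015625) nan
w1 floor 11368 ((447.52880859375, -232.88543701171875), (0.0, 1.52587890625e-05), 0.0) nan
scene rim 785 ((532.7716674804688, -273.9659423828125), (137.0312042236328, 323.6627197265625), 75.50094604492188) nan
scene floor 4173 ((534.1904296875, -281.77862548828125), (107.78690338134766, 296.65093994140625), 71.49382781982422) nan
side rim 284 ((499.823486328125, -260.0248718261719), (143.5000762939453, 204.76693725585938), 79.34966278076172) nan
side floor 1419 ((497.9819030761719, -263.0882263183594), (122.47489929199219, 214.403076171875), 72.51972961425781) nan
[-5.23717077e-01  2.98451287e-01  2.02458240e+00 -4.44089210e-16
  8.18558963e-01 -1.91823515e+00] [-5.23717077e-01  1.27290473e-01  1.93687624e+00 -4.44089210e-16
  1.07742594e+00 -1.91823515e+00]
```

Run:
```python
from h import *
def t(P,c,n):
    hsv=cv2.cvtColor(c['image'],cv2.COLOR_BGR2HSV); g=(hsv[...,0]>60)&(hsv[...,0]<85)&(hsv[...,1]>120)&(P[...,1]<-.1)&(P[...,0]>.35)&(P[...,0]<.62)&(P[...,1]>-.4)
    for nm,m in (('all',g&(P[...,2]<.026)),('rim',g&(abs(P[...,2]-.021)<.0025)),('floor',g&(P[...,2]<.008)&(P[...,2]>.002))):
        k,l,st,_=cv2.connectedComponentsWithStats(m.astype(np.uint8)); i=1+st[1:,4].argmax()
        q=P[(l==i)&m]; print(n,nm,len(q),[np.round(v,1) for v in cv2.minAreaRect(q[:,:2].astype(np.float32)*1000)],np.median(q[:,2]).round(4))
c,T=pickle.load(open('w1.pkl','rb')); t(cloud(c,T),c,'w1')
for n in('scene','side'):
    c=pickle.load(open(n+'0.pkl','rb')); t(cloud(c),c,n)
```

```text
w1 all 15025 [array([ 499.9, -260.9]), array([144.5, 207.8]), np.float64(79.9)] 0.0059
w1 rim 1244 [array([ 511.9, -257.1]), array([132.6, 185.6]), np.float64(79.9)] 0.0211
w1 floor 11385 [array([ 498.9, -265.8]), array([121.2, 200.9]), np.float64(80.1)] 0.0055
scene all 5600 [array([ 499.4, -262.6]), array([142.8, 210.5]), np.float64(80.3)] 0.0058
scene rim 456 [array([ 494.2, -298.2]), array([ 70.8, 208.9]), np.float64(80.5)] 0.0209
scene floor 4108 [array([ 490.8, -261.8]), array([126.2, 191.5]), np.float64(79.9)] 0.0054
side all 3918 [array([ 500.9, -260.6]), array([148.7, 210.7]), np.float64(79.8)] 0.0079
side rim 291 [array([ 454.7, -302. ]), array([111.5, 231.7]), np.float64(45.6)] 0.0213
side floor 1889 [array([ 503.1, -270.8]), array([117.4, 197.6]), np.float64(80.4)] 0.0063
```

The width reads 142–148 mm against the true 136 mm, so I'll take one close look over the tray before picking the carton.

Run:
```python
from h import *
from cell import manip
above([.42,-.25,][:2],.30,79.9); c,T,P=wrist('w6')
a=np.radians(-10.1); X=np.array([np.cos(a),np.sin(a)]); Y=np.array([-X[1],X[0]])
d=P[...,:2]-[.5,-.26]; u,v=d@X*1000,d@Y*1000; z=P[...,2]
ok=(abs(u)<130)&(abs(v)<90)
r=ok&(abs(z-.021)<.003)
for nm,m,q in (('v- wall',r&(v<-50)&(abs(u)<90),v),('v+ wall',r&(v>50)&(abs(u)<90),v),('u- wall',r&(u<-90)&(abs(v)<50),u),('u+ wall',r&(u>90)&(abs(v)<50),u)):
    print(nm,m.sum(),np.percentile(q[m],[2,50,98]).round(1) if m.any() else '')
for s in (-1,1):
    m=r&(s*v>50)&(abs(u)<90); print('slope deg',np.degrees(np.polyfit(u[m],v[m],1)[0]).round(2))
```

```text
above [ 0.4204 -0.2496  0.3   ] [-0.59 -0.13  1.91  0.    1.36 -1.98] 32.7
v- wall 824 [-73.5 -69.  -64.7]
v+ wall 827 [61.1 65.5 70.1]
u- wall 308 [-105.5 -103.4 -101.4]
u+ wall 262 [ 98.8 101.5 104.6]
slope deg 0.03
slope deg 0.06
```

View pics/w6.png

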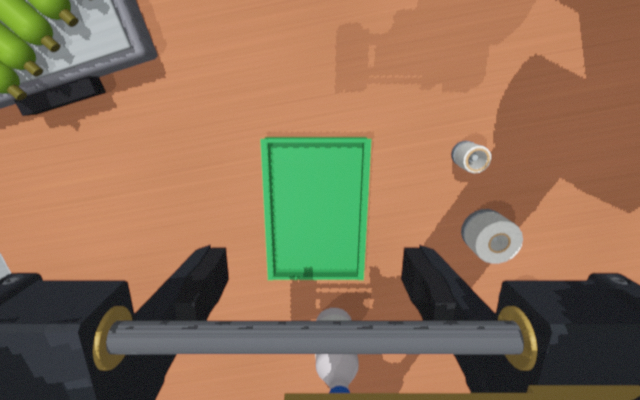

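The tray is empty at image centre (316,208). Rim mid-lines give its centre as (0.4987,-0.2615) and yaw as -10.05°. Now the carton.

Run:
```python
from h import *
from cell import manip
manip.set_gripper(.088)
w=pick([.5187,.2515],.008,40,.15)
assert abs(w-.066)<.004
t=[.4987,-.2615]; above(t,.13,79.95); place(t,.0135,.077,.16)
above([.42,-.25],.30,79.9); c,T,P=wrist('w7')
m=(abs(P[...,2]-.037)<.006)&(P[...,0]>.38)&(P[...,0]<.62)&(P[...,1]<-.17)&(P[...,1]>-.36)
k,l,st,_=cv2.connectedComponentsWithStats(m.astype(np.uint8)); i=1+st[1:,4].argmax(); q=P[l==i]
print(cv2.minAreaRect(q[:,:2].astype(np.float32)*1000),q[:,2].mean(),np.linalg.lstsq(np.c_[q[:,:2],np.ones(len(q))],q[:,2],rcond=None)[0])
tops(P,.046,[.573,-.0235],.045); tops(P,.04,[.4545,-.0475],.03)
c=__import__('cell').cams.capture('side'); cv2.imwrite('pics/side1.png',c['image']); P=cloud(c); tops(P,.048,[.6985,.0235],.045)
hsv=cv2.cvtColor(c['image'],cv2.COLOR_BGR2HSV); m=(hsv[...,0]>30)&(hsv[...,0]<60)&(hsv[...,1]>120)&(P[...,2]<.06)&(P[...,2]>.004)&(P[...,0]>.55)&(P[...,0]<.9)&(P[...,1]>.15)&(P[...,1]<.4)
print('banana',np.median(P[m],0),m.sum())
```

```text
picked w 0.066 0.0659 F [ 0.4 -0.  -3.1] t 37.6
above [ 0.4991 -0.2607  0.13  ] [-0.53  0.15  1.95  0.    1.04 -1.92] 39.5
down F [-0.1 -0.4 -2.9] [ 0.4992 -0.2618  0.0141]
t 42.6
above [ 0.4198 -0.2498  0.2985] [-0.59 -0.13  1.91  0.    1.36 -1.98] 43.2
((498.17041015625, -260.9325866699219), (66.01612854003906, 160.56536865234375), 79.93733978271484) 0.03719618043051143 [-2.80371850e-04 -3.93342414e-05  3.73241804e-02]
top 0.046 1506 [572.8 -23.2] 32.1 z 0.0457 0.0014
top 0.04 435 [454.9 -47. ] 17.7 z 0.039 0.0021
top 0.048 263 [700.   24.1] 25.7 z 0.0478 0.002
banana [0.69612973 0.28529983 0.03138609] 3269
```

View pics/side1.png

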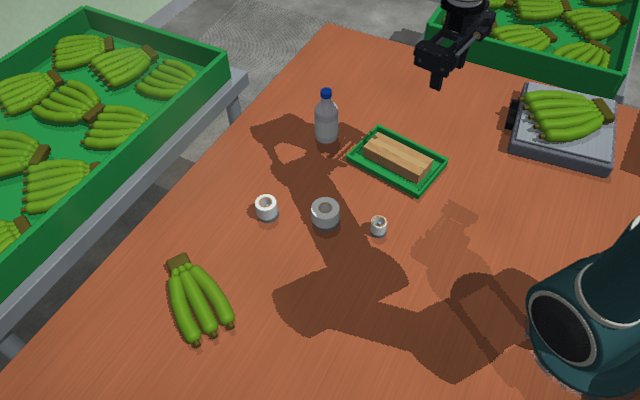

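View pics/w7.png

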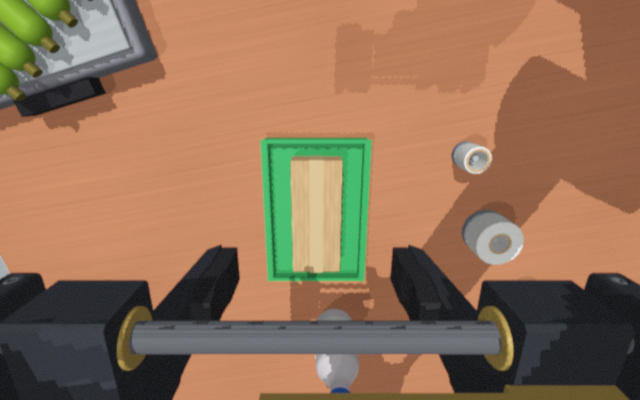

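The carton lies flat and central in the tray (317,215). The reels are on their stands, and the bananas and bottle look the same as in the first picture. Handing in.

```bash
python3 -c "
from cell import manip,order
order.close_job(); print(manip.state()['clock'])"
```

```text
the job is handed in; nothing more can be done
the job is handed in; nothing more can be done
```

The job is done and handed in. At about 43 s on the robot's clock (limit 104 s), the small, middle and wide reels went onto their matching stands in that order. The carton was then laid in the tray.

**Reels:** The last looks put each reel within about 1 to 1.5 mm of its pin axis. Their tops read 0.039 m (small), 0.046 m (middle) and 0.046 m (wide), which is fully seated.

**Carton:** It lies flat with its top at 0.037 m. It is less than 1 mm from the tray's measured centre and parallel to the tray's length.

**Bananas and bottle:** The bananas' measured median position did not change. The bottle I checked by eye only; it stands at the same place in the picture.

**Disagreements:** The side camera reads about 2 mm high, so it put the middle reel's top at 0.048 m. Early colour masks made the tray 142 to 148 mm wide instead of 136 mm, so I measured its centre again from its rim before placing the carton. No check failed.

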